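# Fit the lift-off carrying handle to the ingredient tub

## Task

Fit the loose carrying handle to the steel rail on the blue tub's lid, wherever the rail is clamped: tilt the oblong eye in its base plate down past the wide head of the stud, then lay it level so that its nose is caught under the head and its square hole sits fully down over the pin. Do it gently, feeling for contact rather than forcing it. Let go of it lying flat; leave the jar, the tin and the bowl standing where they are.

Things in the scene. Friction and masses are not known exactly. Their poses are not given: they have to be found in the camera images.
- tub: Heavy blue plastic tub with flat lid, 250 (its x) x 200 (y) x 66 mm high, fixed. Origin: centre of the underside; z up; -x is its front, roughly towards the robot. Along the lid's centre line lies a dark steel rail, 184 x 90 mm, top face 70 mm above the counter, clamped fast (25 N does not move it), its middle up to 15 mm ahead of or behind the tub's middle: not reported, see or feel it.
- stud_mid (a point): Where the foot of the rail's headed stud is when the rail is at mid setting: 64 mm in front of the tub's middle, on the rail's top face; axes as the tub's. The real stud is up to 15 mm ahead or behind. Steel mushroom: stem 14 mm in diameter; round head 46 mm in diameter, 8 mm thick, its flat underside 18 mm and top 26 mm above the rail's top face, upper edge bevelled 5 mm.
- pin_mid (a point): The same for the rail's plain pin: always 129 mm behind the real stud (tub +x), here 65 mm behind the tub's middle, on the rail's top face. Upright steel pin without head, 12 mm in diameter, 14 mm high, the top 5 mm tapering to 6 mm.
- handle: Loose carrying handle: aluminium base plate 170 (its x) x 76 (y) x 5 mm, about 0.2 kg, flat on the counter. Origin: centre of the plate's underside; z up; -x end is the nose, with the eye; +x end the tail, with the hole. Black upright grip on top, near the centre of mass: x = -15 to 35 mm, 10 mm thick in y, top 50 mm above the underside. Fitted: axes along the tub's, origin 64 mm behind real stud.
- eye_edge (a point): Middle of the eye's front (nose-side) edge on the plate's underside, x = -73 mm; axes as the handle's. The rectangular eye spans x -73 to -35, y -28 to 28 mm: too short to pass the head level. It passes with the nose 30 degrees down in front of the stud, then drawn back (tub +x) under the head until this edge meets the stem; fitted, it is about 2 mm clear. Nose band 12 mm wide.
- hole (a point): Centre of the square through hole, 18 x 18 mm, on the plate's underside, at x = +65 mm; axes as the handle's. Fitted, it has 3 mm play all round the pin and drops over it as the tail is let down.
- jar: Glass jar with white lid, 86 mm in diameter, 130 mm high, standing on the counter; bystander. Origin: centre of its foot.
- tin: Steel can, 72 mm in diameter, 105 mm high; bystander. Origin: centre of its foot.
- bowl: White bowl, 120 mm in diameter, 55 mm high; bystander. Origin: centre of its foot.
Not all that is in view belongs to the job. Of the things like the handle, leave any that is pink; of the rest the larger one is meant.

How it is judged:
By the outcome, as a careful person would: the job done as asked, in the order asked, and still so for the second after the job is handed in, with the robot touching nothing.
It also fails if it takes over 51 s, if anything falls off the work surface, if the arm or the gripper's body presses on something with over 40 N, if the wrist force passes 120 N, or if a joint passes its speed limit or range.

## Robot

A 6-joint arm with a two-finger parallel gripper is mounted at the origin on the work surface. World frame = base frame: x ahead of the robot, y to its left, z up, the work surface at z = 0. Lengths are in mm, angles in rad, forces in N, time in s.
With the tool pointing down it reaches from about 275 to 725 mm from the base axis. Payload 15.9 kg.
Tool frame: the origin (TCP) lies on the centre line of the jaws, within the pads' length; the fingertips stand 11 mm ahead of it and the grasp point (between the pads) lies 8 mm behind it; y points along the fingers, x is the direction in which the jaws open and shut, and the axes are right-handed (so a half turn about y gives the same grasp; the last joint's range is limited). The gripper opens to 85 mm and grips with 20 to 120 N. Pads are 22 mm wide; open, the fingers measure 114 mm over their backs; the gripper's body (76 mm by 85 mm) begins 54 mm behind the grasp point. The pads swing forward as they close: fully open they stand 13 mm farther back than shut.
Start: joints at [-1.309, 0.213, -0.034, 1.323, 0, 1.571], TCP at [129.404, -482.949, 242.306] pointing down, gripper open.
Joint ranges: [-2.98, 2.98], [-0.74, 1.72], [-1.14, 1.35], [-2.1, 2.04], [-1.57, 1.44], [-3.14, 3.14]. Speed limits (rad/s): [1.89, 1.89, 2.39, 2.57, 3.14, 3.14].

## Interface

Orientations are given as a unit quaternion [w, x, y, z].
In Python, from cell import ctrl, vision, job gives the robot as it stands.
- The arm moves only by the shell command python3 -m inch 'ROWS' [OPENING] [FORCE]. ROWS is JSON, a list of rows, each a list of 6 numbers: the shift along the tool's x, y, z in mm, then the turn, a rotation vector about the tool's x, y, z in rad. In form: [[dx, dy, dz, wx, wy, wz], ...]. A call has 1 to 10 rows; each row is the pose to reach, as a shift and turn from the pose measured when the call began, along the tool's axes at that moment; what a row does not reach only later rows make up. A row lasts 1/10 s, in which the tool goes at most 50 mm and 8.59 degrees, less where a joint would pass 70% of its speed; a pose out of reach is approached as far as the arm can. A call with a gripper value outside its range is refused whole. OPENING is the finger opening in mm, from 0 to 85.4, set as the call begins (- or left out, the last holds). The fingers move at their own pace and stop on an object; FORCE is the grip in N (left out, the last holds). Time passes only in rows, so rows that repeat a pose let the fingers close. It gives the time, the measured TCP pose, the force and the opening at its end, in the units of the state.
- ctrl.get_obs(): the state, without advancing time (a new reading comes with each control period).
- vision.get_image(name): name is "scene" or "top" or "wrist"; returns a dict with "frame" (400x640x3 uint8, blue, green, red), "z_map" (400x640 float32, mm along the optical axis (not along the pixel's ray), 0 where there is no reading), "fx", "fy", "cx", "cy" (pixels), "k1" (the pictures are not rectified: a ray, as slopes to the right and down, at radius r is drawn at 1 + k1 r^2 times it, then the intrinsics apply), "R" (3x3) and "t" (3): a world point X has camera coordinates R X + t; the wrist camera has in their place "mount" (4x4, takes a point from camera to tool coordinates, whose origin is the TCP and whose axes are the tool frame's). Camera axes: x right, y down, z forward; pixel columns grow to the right and rows downward; lengths in mm; the calibration is good to about 2 mm. A picture is of the moment at which its call begins: read the wrist's pose just before it.
- job.sign_off(): hands the job in, once; it reports no verdict.
The state is a dict: "time": time; "qpos": joint angles; "joint_velocities": joint speeds; "effort": joint torques, N m; "tool_pos": TCP position; "tool_rot": TCP orientation; "force": force on the tool from outside, world axes, zero at the start; "torque": the same for the moment, N m; "opening": finger opening in mm.
Only numpy, scipy, OpenCV 4.12 (cv2) and the standard library are available. Lean on these libraries where they do the work, as an engineer would, in place of code of your own. Each camera call takes 0.05 s, during which the arm holds its last target. There are 200 camera calls.

## Working session

There is one attempt and no reset: what is moved stays moved. The work goes in short steps, Python scripts to look and compute and a shell command to move; the robot and the scene stay as the last step left them, time stands still between calls to the robot, and variables do not carry over. Pictures are saved under pics/ and viewed, about 8 in all and at most 12, crops included, and the job is handed in when it is done.

```bash
ls; mkdir -p pics; cat > h.py <<'E'
import numpy as np, cv2
from cell import ctrl, vision, job
from scipy.spatial.transform import Rotation as Ro
def pose():
    o=ctrl.get_obs(); q=o["tool_rot"]; return np.array(o["tool_pos"]), Ro.from_quat([q[1],q[2],q[3],q[0]]).as_matrix()
def grab(name):
    p,R=pose(); im=vision.get_image(name)
    if "mount" in im:
        M=np.array(im["mount"]); Rw=R@M[:3,:3]; c=R@M[:3,3]+p
    else:
        Rw=np.array(im["R"]).T; c=-Rw@np.array(im["t"])
    im["Rw"],im["c"]=Rw,c
    return im
def rays(im,uv):
    uv=np.atleast_2d(np.array(uv,float)); K=np.array([[im["fx"],0,im["cx"]],[0,im["fy"],im["cy"]],[0,0,1]])
    n=cv2.undistortPoints(uv[:,None],K,np.array([im["k1"],0,0,0,0.]))[:,0]
    return np.c_[n,np.ones(len(n))]
def onplane(im,uv,z):
    d=rays(im,uv)@im["Rw"].T; return im["c"]+d*((z-im["c"][2])/d[:,2])[:,None]
def cloud(im):
    h,w=im["z_map"].shape; v,u=np.mgrid[:h,:w]
    d=rays(im,np.c_[u.ravel(),v.ravel()])*im["z_map"].reshape(-1,1)
    P=(d@im["Rw"].T+im["c"]).reshape(h,w,3); P[im["z_map"]<=0]=np.nan; return P
E
python3 - <<'E'
from h import *
for n in("top","scene"):
    im=grab(n); cv2.imwrite(f"pics/{n}0.png",im["frame"]); np.save(f"pics/{n}0.npy",im,allow_pickle=True)
    print(n,im["c"],im["Rw"][:,2])
o=ctrl.get_obs(); print(o)
print(pose()[1])
E
```

```text
pics
top [ 397.19664582   70.98913148 1313.94220905] [ 0.05454509  0.01162058 -0.99844369]
scene [ 878.14820202 -610.60335402 1078.54988893] [-0.33691946  0.53034445 -0.7779589 ]
{'time': 0.1, 'qpos': array([-1.30902377e+00,  2.13311115e-01, -3.49570916e-02,  1.32348446e+00,
       -2.43188851e-05,  1.57077667e+00]), 'joint_velocities': array([-0.0005067 , -0.0015464 ,  0.00041532, -0.00073506, -0.00021286,
        0.000681  ]), 'effort': array([-2.95647242e-04, -6.87248111e+01,  4.87806273e+01,  1.22493150e-02,
        3.04547052e-05, -7.33644953e-06]), 'tool_pos': array([ 129.31859801, -482.70400144,  241.87913255]), 'tool_rot': array([ 0.56118294, -0.5607849 ,  0.43073477, -0.43018782]), 'force': array([-0.54442037, -0.15359312,  0.23302947]), 'torque': array([ 0.04620742,  0.00601154, -0.00617183]), 'opening': 85.3093163485149}
[[ 2.58812002e-01 -2.70985502e-04  9.65927675e-01]
 [-9.65927240e-01  9.17469842e-04  2.58812143e-01]
 [-9.56343851e-04 -9.99999542e-01 -2.43000711e-05]]
```

View images.

View pics/top0.png

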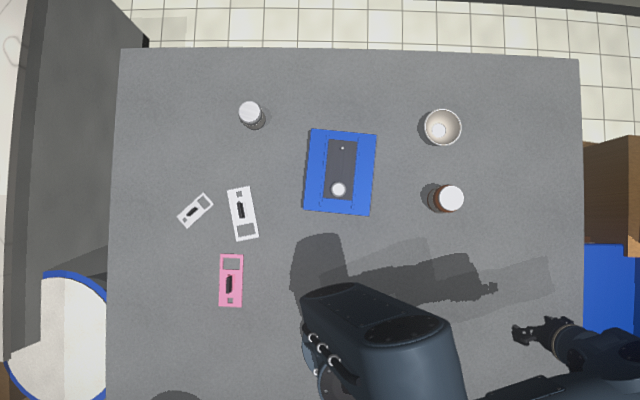

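View pics/scene0.png

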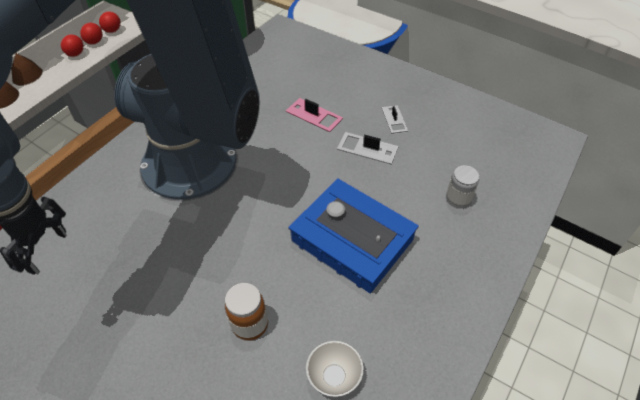

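Top view: three handle-like plates: pink at (231,280) (leave), small grey at (195,210), larger grey at (242,213), which is the one meant. The stud head is at (338,189) and the pin at (342,148). Next I measure them and confirm the choice in one crop.

```bash
python3 - <<'E'
from h import *
im=np.load("pics/top0.npy",allow_pickle=True).item(); f=im["frame"]; P=cloud(im)
g=f.astype(int); hsv=cv2.cvtColor(f,cv2.COLOR_BGR2HSV)
def comp(m,box,name,z):
    x0,y0,x1,y1=box; mm=np.zeros(m.shape,np.uint8); mm[y0:y1,x0:x1]=m[y0:y1,x0:x1]*255
    cs,_=cv2.findContours(mm,cv2.RETR_EXTERNAL,cv2.CHAIN_APPROX_NONE)
    c=max(cs,key=cv2.contourArea); w=onplane(im,c[:,0],z)[:,:2].astype(np.float32)
    r=cv2.minAreaRect(w); print(name,len(c),np.round(r[0],1),np.round(r[1],1),round(r[2],2), np.round(cv2.boxPoints(r)).tolist())
    return mm
V=hsv[...,2];S=hsv[...,1]
comp((V>170),(215,175,270,250),"big",5)
comp((V>170),(170,185,215,235),"small",5)
m=(hsv[...,0]>100)&(hsv[...,0]<130)&(S>120)
comp(m,(290,115,390,225),"tub",66)
comp((S<80)&(V<90),(315,130,365,205),"rail",70)
comp((S<60)&(V>130),(325,175,355,200),"head",96)
comp((S<60)&(V>110),(335,140,350,156),"pin",84)
# holes in big plate
mm=((V>170)*255).astype(np.uint8)[175:250,215:270]
cs,h=cv2.findContours(mm,cv2.RETR_CCOMP,cv2.CHAIN_APPROX_NONE)
for c,k in zip(cs,h[0]):
    if k[3]>=0 and len(c)>6:
        w=onplane(im,c[:,0]+[215,175],5)[:,:2].astype(np.float32); r=cv2.minAreaRect(w);print("hole",r)
for u,v in[(242,225),(338,189),(342,170),(310,170),(250,112),(451,198),(443,128)]: print((u,v),P[v,u].round())
print(np.round(onplane(im,[(338,189)],96)),np.round(onplane(im,[(342,148)],84)))
a=cv2.resize(f[165:315,165:275],None,fx=4,fy=4,interpolation=2); b=cv2.resize(f[120:225,295:385],None,fx=4,fy=4,interpolation=2)
H=max(a.shape[0],b.shape[0]); c=np.zeros((H,a.shape[1]+b.shape[1],3),np.uint8); c[:a.shape[0],:a.shape[1]]=a; c[:b.shape[0],a.shape[1]:]=b
cv2.imwrite("pics/crop1.png",c)
E
```

```text
big 146 [410.9 341. ] [172.5  78. ] 12.61 [[318.0, 360.0], [335.0, 284.0], [504.0, 322.0], [487.0, 398.0]]
small 79 [417.2 499.9] [ 55.5 121.3] 43.62 [[355.0, 525.0], [439.0, 437.0], [479.0, 475.0], [395.0, 563.0]]
tub 288 [546.6  30.8] [205.7 254.7] 85.58 [[412.0, -62.0], [666.0, -82.0], [681.0, 124.0], [428.0, 143.0]]
rail 1 [497.3  59. ] [0. 0.] 0.0 [[497.0, 59.0], [497.0, 59.0], [497.0, 59.0], [497.0, 59.0]]
head 39 [488.9  34.2] [40.6 42.8] 46.27 [[459.0, 34.0], [490.0, 5.0], [518.0, 34.0], [488.0, 64.0]]
pin 9 [618.6  23.4] [9.3 9.2] 1.28 [[614.0, 28.0], [614.0, 19.0], [623.0, 19.0], [623.0, 28.0]]
hole ((358.8772888183594, 329.4801330566406), (42.00620651245117, 61.49291229248047), 12.67129898071289)
hole ((423.97808837890625, 348.4937744140625), (61.20601272583008, 26.402807235717773), 11.451120376586914)
hole ((475.5420227050781, 355.215087890625), (21.84929084777832, 22.811355590820312), 20.518125534057617)
(242, 225) [372. 342.   1.]
(338, 189) [490.  35.  92.]
(342, 170) [550.  23.  73.]
(310, 170) [549. 122.  66.]
(250, 112) [719. 308. 105.]
(451, 198) [ 468. -299.  128.]
(443, 128) [ 706. -310.    4.]
[[490.  35.  96.]] [[617.  25.  84.]]
```

View pics/crop1.png

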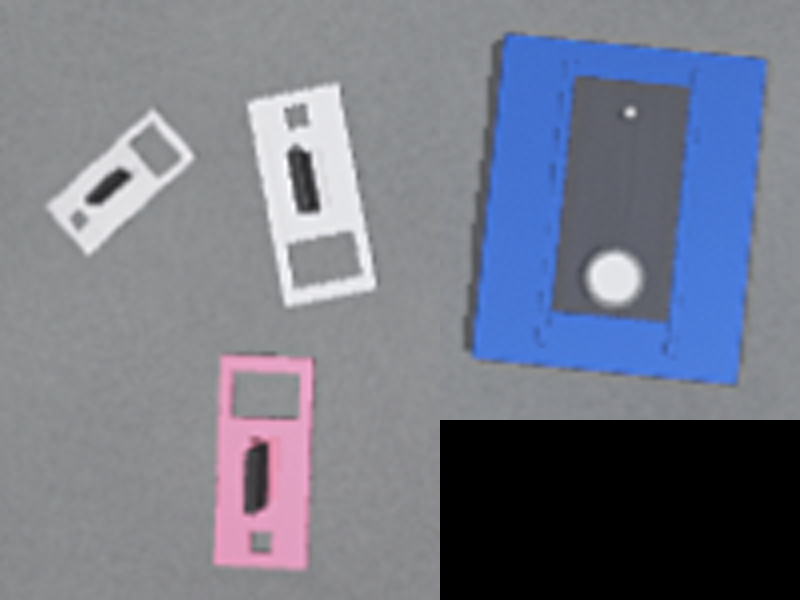

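Confirmed: the larger grey plate has its eye (nose) towards the robot, at crop (325,260), and the hole at (297,116). It measures 172x78 mm, with its centre at (411,341) and yaw 12.6°. The stud is at about (489,34.5) and the pin at (618,24.4). They are 129.5 mm apart, as they should be, with the tub's yaw at -4.4°. Next is a helper that turns world targets into rows.

```bash
cat >> h.py <<'E'
def Rt(yaw,tilt=0):
    # tool frame for handle heading yaw (deg), nose down by tilt (deg)
    c,s=np.cos(np.radians(yaw)),np.sin(np.radians(yaw)); R=np.c_[[s,-c,0],[0,0,-1],[c,s,0]]
    return Ro.from_rotvec(np.radians(-tilt)*np.array([-s,c,0])).as_matrix()@R   # about +y_handle, negative = tail up
def row(p,yaw,tilt=0,R0=None,p0=None):
    if p0 is None: p0,R0=pose()
    return np.r_[R0.T@(np.array(p)-p0), Ro.from_matrix(R0.T@Rt(yaw,tilt)).as_rotvec()]
def show():
    o=ctrl.get_obs(); p,R=pose(); z=R[:,2]
    print("t %.2f p"%o["time"],p.round(1),"yaw %.2f tilt %.2f"%(np.degrees(np.arctan2(z[1],z[0])),np.degrees(np.arcsin(z[2]))),"F",np.round(o["force"],1),"T",np.round(o["torque"],2),"open %.1f"%o["opening"],"q",np.round(o["qpos"],2))
E
python3 - <<'E'
from h import *
np.set_printoptions(suppress=True,precision=3)
show(); print(row([400,-100,260],15)); print(row([420.7,343.2,160],12.6)); print(Rt(0,30))
E
```

```text
t 0.10 p [ 129.3 -482.7  241.9] yaw 15.00 tilt -0.00 F [-0.5 -0.2  0.2] T [ 0.05  0.01 -0.01] open 85.3 q [-1.31  0.21 -0.03  1.32 -0.    1.57]
[-299.626  -17.843  360.507    0.      -0.      -0.001]
[-722.272   82.558  495.209    0.       0.042   -0.001]
[[ 0.     0.5    0.866]
 [-1.     0.     0.   ]
 [ 0.    -0.866  0.5  ]]
```

```bash
python3 -m inch '[[-300,-18,360,0,0,0],[-300,-18,360,0,0,0],[-300,-18,360,0,0,0],[-300,-18,360,0,0,0],[-300,-18,360,0,0,0],[-300,-18,360,0,0,0],[-300,-18,360,0,0,0],[-300,-18,360,0,0,0],[-300,-18,360,0,0,0],[-300,-18,360,0,0,0]]' 60 60; python3 -c "
from h import *
show();print(row([420.7,343.2,150],12.6).round(3))"
```

```text
time: 1.1
tool_pos: [400.9, -96.5, 260.1]
tool_rot: [0.562, -0.561, 0.43, -0.429]
force: [-0.6, -0.7, -0.0]
opening: 59.9
t 1.10 p [400.9 -96.5 260.1] yaw 15.19 tilt 0.02 F [-0.6 -0.7 -0. ] T [-0.07 -0.02 -0.02] open 59.9 q [-0.24  0.03 -0.2   1.34  0.    2.64]
[-4.19014e+02  1.10772e+02  1.34246e+02 -0.00000e+00  4.50000e-02
 -2.00000e-03]
```

```bash
sed -i 's/    return Ro.from_rotvec(np.radians(-tilt)/    R=R*[-1,1,-1]\n&/; s/z=R\[:,2\]$/z=-R[:,2]/' h.py
python3 -m inch '[[-419,60,134,0,-1.5,0],[-419,60,134,0,-1.5,0],[-419,60,134,0,-1.5,0],[-419,60,134,0,-1.5,0],[-419,60,134,0,-1.5,0],[-419,60,134,0,-1.5,0],[-419,60,134,0,-1.5,0],[-419,60,134,0,-1.5,0],[-419,60,134,0,-1.5,0],[-419,60,134,0,-1.5,0]]'; python3 -c "
from h import *
show();print(row([420.7,343.2,150],12.6).round(3))"
```

```text
time: 2.1
tool_pos: [419.5, 347.3, 198.8]
tool_rot: [0.704, -0.703, -0.07, 0.072]
force: [-0.0, -1.8, 0.8]
opening: 60.0
t 2.10 p [419.5 347.3 198.8] yaw -78.47 tilt -0.08 F [-0.  -1.8  0.8] T [-0.11 -0.02  0.02] open 60.0 q [ 0.69  0.32 -0.01  1.25  0.    2.06]
[ 4.4500e-01  4.8751e+01 -4.2830e+00 -3.0000e-03 -1.5890e+00 -0.0000e+00]
```

```bash

python3 -m inch '[[0,49,-4,0,-1.59,0],[0,49,-4,0,-1.59,0],[0,49,-4,0,-1.59,0],[0,49,-4,0,-1.59,0],[0,49,-4,0,-1.59,0],[0,49,-4,0,-1.59,0],[0,49,-4,0,-1.59,0],[0,49,-4,0,-1.59,0],[0,49,-4,0,-1.59,0],[0,49,-4,0,-1.59,0]]'; 
python3 -m inch '[[0,0,0,0,-0.1,0],[0,0,0,0,-0.1,0]]'; python3 - <<'E'
from h import *
show();print(row([420.7,343.2,24],12.6).round(3))
im=grab("wrist"); cv2.imwrite("pics/w1.png",im["frame"]); np.save("pics/w1.npy",im,allow_pickle=True)
E
```

```text
time: 3.1
tool_pos: [420.0, 343.3, 149.4]
tool_rot: [0.468, -0.467, -0.53, 0.531]
force: [-0.3, -0.4, 0.1]
opening: 60.2
time: 3.3
tool_pos: [419.9, 343.1, 149.1]
tool_rot: [0.441, -0.439, -0.553, 0.554]
force: [0.2, -0.4, 0.6]
opening: 60.0
t 3.30 p [419.9 343.1 149.1] yaw 13.07 tilt -0.17 F [ 0.2 -0.4  0.6] T [ 0.03 -0.04 -0.  ] open 60.0 q [ 0.68  0.34 -0.11  1.13  0.    0.46]
[-2.06000e-01  1.25091e+02 -1.22700e+00 -3.00000e-03  8.00000e-03
  1.00000e-03]
```

View pics/w1.png

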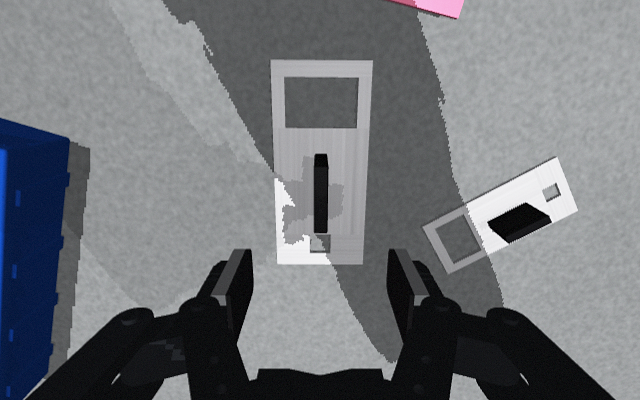

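The wrist view shows the plate between the fingers: corners at about (272,60), (373,60), (362,264) and (277,264), eye at (320,103), black grip at (320,193).

```bash
python3 - <<'E'
from h import *
im=np.load("pics/w1.npy",allow_pickle=True).item()
c=onplane(im,[(272,60),(373,60),(362,264),(277,264)],5)[:,:2]; print(c.round(1)); m=c.mean(0)
t=(c[2]+c[3]-c[0]-c[1])/2; print("ctr",m,"len",np.linalg.norm(t),"yaw",np.degrees(np.arctan2(t[1],t[0])),"w",np.linalg.norm(c[0]-c[1]))
print("grip",m+10*t/np.linalg.norm(t))
e=onplane(im,[(284.5,77),(358,77),(356.5,128),(285.5,128)],5)[:,:2];print("eye ctr x",(e.mean(0)-m)@t/np.linalg.norm(t))
E
```

```text
[[336.2 287.6]
 [319.2 360.6]
 [485.4 397.4]
 [502.5 323.6]]
ctr [410.84633319 342.33289766] len 170.15040323977746 yaw 12.352896708887764 w 74.9289649431758
grip [420.61481802 344.47222091]
eye ctr x -54.076992482417126
```

```bash

python3 -m inch '[[0.5,50,-1,0,0.01,0],[0.5,90,-1,0,0.01,0],[0.5,110,-1,0,0.01,0],[0.5,120,-1,0,0.01,0],[0.5,125,-1,0,0.01,0],[0.5,125,-1,0,0.01,0]]'
python3 -c "
from h import *
show()"
python3 -m inch '[[0,0,0,0,0,0],[0,0,0,0,0,0],[0,0,0,0,0,0],[0,0,0,0,0,0],[0,0,0,0,0,0],[0,0,0,0,0,0]]' 0 60
python3 -c "
from h import *
show()"
```

```text
time: 3.95
tool_pos: [420.7, 344.1, 24.5]
tool_rot: [0.445, -0.443, -0.55, 0.551]
force: [0.2, -0.1, -0.4]
opening: 59.6
t 3.95 p [420.7 344.1  24.5] yaw 12.20 tilt -0.14 F [ 0.2 -0.1 -0.4] T [ 0.06 -0.01  0.05] open 59.6 q [ 0.68  0.44 -0.29  0.84  0.    0.47]
time: 4.55
tool_pos: [421.0, 344.4, 25.2]
tool_rot: [-0.445, 0.443, 0.55, -0.55]
force: [-0.2, 0.2, 7.0]
opening: 9.1
t 4.55 p [421.  344.4  25.2] yaw 12.20 tilt -0.08 F [-0.2  0.2  7. ] T [-0.2   0.12  0.06] open 9.1 q [ 0.68  0.44 -0.29  0.84  0.    0.47]
```

```bash
cat >> h.py <<'E'
STUD=np.array([489.,34.5,70.]); YAW=-4.4; G=np.array([83.5,0,25.2])
def tcp(fx,fz,tilt,fy=0,stud=STUD,yaw=YAW):
    Rh=Ro.from_euler("ZY",[yaw,-tilt],degrees=True).as_matrix()
    Y=Ro.from_euler("z",yaw,degrees=True).as_matrix()
    return stud+Y@np.array([fx,fy,fz])+Rh@G
def F():
    p,R=pose(); Rh=np.c_[-R[:,2],R[:,0],-R[:,1]]
    Y=Ro.from_euler("z",YAW,degrees=True).as_matrix()
    print("eye edge in stud frame",(Y.T@(p-Rh@G-STUD)).round(1))
E
python3 -m inch '[[0,-20,0,0,0,0],[0,-50,0,0,0,0],[0,-90,0,0,0,0],[0,-130,0,0,0,0],[0,-170,0,0,0,0],[0,-170,0,0,0,0]]'
python3 -c "
from h import *
np.set_printoptions(suppress=True,precision=3)
show();F();print(row(tcp(-40,80,30),-4.4,30))"
```

```text
time: 5.15
tool_pos: [423.1, 345.6, 200.5]
tool_rot: [-0.444, 0.444, 0.553, -0.548]
force: [-0.2, 0.7, -2.5]
opening: 9.3
t 5.15 p [423.1 345.6 200.5] yaw 12.19 tilt 0.32 F [-0.2  0.7 -2.5] T [ 0.   -0.02  0.02] open 9.3 q [ 0.68  0.31 -0.01  1.24  0.    0.47]
eye edge in stud frame [-169.5  281.5  104.8]
[-323.591  -14.678  -17.704   -0.515    0.281    0.082]
```

```bash

python3 -m inch '[[-324,-15,-18,-0.515,0.281,0.082],[-324,-15,-18,-0.515,0.281,0.082],[-324,-15,-18,-0.515,0.281,0.082],[-324,-15,-18,-0.515,0.281,0.082],[-324,-15,-18,-0.515,0.281,0.082],[-324,-15,-18,-0.515,0.281,0.082],[-324,-15,-18,-0.515,0.281,0.082],[-324,-15,-18,-0.515,0.281,0.082],[-324,-15,-18,-0.515,0.281,0.082],[-324,-15,-18,-0.515,0.281,0.082]]'
python3 - <<'E'
from h import *
np.set_printoptions(suppress=True,precision=3)
show();F();print(row(tcp(-40,80,30),-4.4,30))
im=grab("wrist"); cv2.imwrite("pics/w2.png",im["frame"]); np.save("pics/w2.npy",im,allow_pickle=True)
E
```

```text
time: 6.15
tool_pos: [508.6, 33.3, 213.3]
tool_rot: [-0.367, 0.635, 0.588, -0.34]
force: [-0.2, -0.2, -2.7]
opening: 9.3
t 6.15 p [508.6  33.3 213.3] yaw -4.34 tilt 29.94 F [-0.2 -0.2 -2.7] T [-0.    0.6   0.01] open 9.3 q [ 0.13 -0.18 -0.66  0.58 -0.1   0.17]
eye edge in stud frame [-40.2   0.2  79.8]
[-0.283 -0.188 -0.23  -0.001  0.001  0.   ]
```

View pics/w2.png

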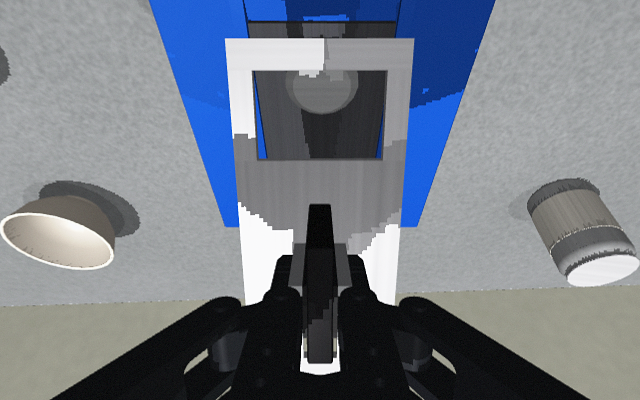

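The wrist view shows the stud head at (321,88) through the tilted eye (corners (253,71), (387,70), (383,160), (258,160)). I check the in-hand pose and the lateral aim.

```bash
python3 - <<'E'
from h import *
im=np.load("pics/w2.npy",allow_pickle=True).item()
p,R=pose(); Rh=np.c_[-R[:,2],R[:,0],-R[:,1]]; o=p-Rh@G+Rh@[73,0,0]  # handle origin
def inh(uv,z=5):
    d=rays(im,uv)@im["Rw"].T@Rh; c=Rh.T@(im["c"]-o); return c+d*((z-c[2])/d[:,2])[:,None]
print("eye",inh([(253,71),(387,70),(383,160),(258,160)]).round(1).tolist())
print("nose",inh([(225,39),(414,39)]).round(1).tolist(), "grip top",inh([(309,205),(331,205)],50).round(1).tolist())
P=cloud(im); Y=Ro.from_euler("z",YAW,degrees=True).as_matrix()
print("depth eye pts",[(Rh.T@(P[v,u]-o)).round(1).tolist() for u,v in[(245,140),(395,140),(320,180),(240,50)]])
g=cv2.cvtColor(im["frame"],cv2.COLOR_BGR2GRAY); print("row92",g[92,270:375:3])
q=onplane(im,[(285,90),(358,90),(321,115)],93); print("head rim stud frame",((q-STUD)@Y).round(1).tolist())
H=P[72:115,280:364].reshape(-1,3); H=H[(H[:,2]>91)&(H[:,2]<105)]; L=(H-STUD)@Y; print(len(H),L.min(0).round(1),L.max(0).round(1),L.mean(0))
r=onplane(im,[(257,90),(384,90)],70); print("rail edges?",((r-STUD)@Y).round(1).tolist())
E
```

```text
eye [[-72.5, -27.8, 5.0], [-72.9, 27.5, 5.0], [-35.0, 27.9, 5.0], [-35.1, -27.8, 5.0]]
nose [[-84.6, -38.3, 5.0], [-84.6, 37.6, 5.0]] grip top [[-30.1, -3.8, 50.0], [-30.1, 3.4, 50.0]]
depth eye pts [[-44.1, -32.8, 5.9], [-44.0, 32.6, 5.4], [-26.0, -0.1, 5.9], [-80.4, -32.3, 6.4]]
row92 [ 70  72  75  74  76  77  89  94 112 110 114 111 114 113 111 113 111 111
 109 110 110 112 112 110 111 111 110  88  94  48  44  45  47  45  45]
head rim stud frame [[4.3, -21.5, 23.0], [4.2, 24.4, 23.0], [23.1, 1.2, 23.0]]
2481 [-10.5 -21.4  21. ] [22.7 23.8 28.2] [ 2.59700448  1.40294424 25.56625768]
rail edges? [[18.4, -43.8, 0.0], [18.3, 45.6, 0.0]]
```

```bash

python3 -m inch '[[1,25,7,0,0,0],[1,49,15,0,0,0],[1,55,18.5,0,0,0],[1,60,21,0,0,0],[1,63,22.5,0,0,0],[1,65.8,24.1,0,0,0],[1,65.8,24.1,0,0,0],[1,65.8,24.1,0,0,0]]'
python3 - <<'E'
from h import *
show();F();print(row(tcp(-28,11,30,1),-4.4,30).round(3))
im=grab("scene"); cv2.imwrite("pics/s2.png",cv2.resize(im["frame"][140:290,260:440],None,fx=4,fy=4,interpolation=2))
E
```

```text
time: 7.0
tool_pos: [520.9, 33.7, 144.9]
tool_rot: [-0.367, 0.635, 0.589, -0.34]
force: [-0.1, -0.5, -1.6]
opening: 9.4
t 7.00 p [520.9  33.7 144.9] yaw -4.31 tilt 29.99 F [-0.1 -0.5 -1.6] T [0.05 0.68 0.04] open 9.4 q [ 0.12 -0.09 -0.77  0.37 -0.1   0.17]
eye edge in stud frame [-27.9   1.5  11.3]
[-0.612  0.206  0.276 -0.     0.001  0.   ]
```

View pics/s2.png

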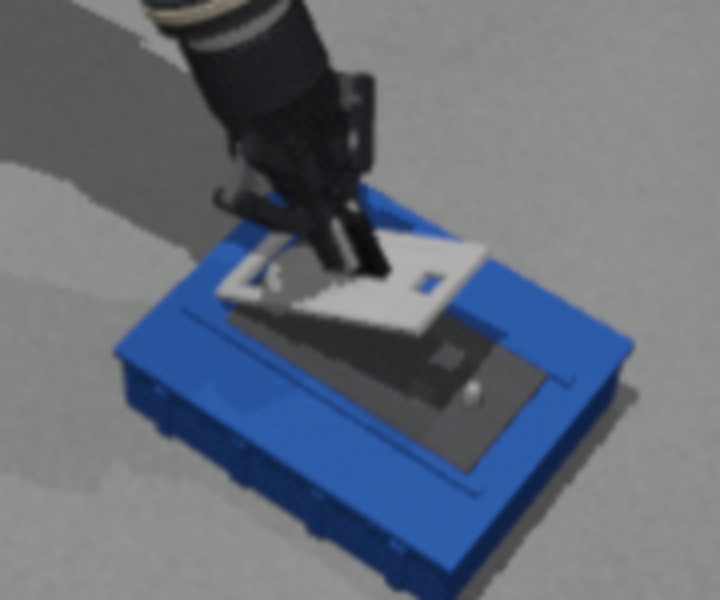

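The scene crop shows the plate at 30° with its nose down in front of the head and its tail high over the pin; there is no contact force. Now I draw it back in small steps, feeling for the stem.

```bash

python3 -m inch '[[-0.5,2,-3.5,0,0,0],[-0.5,4,-7,0,0,0],[-0.5,6,-10.4,0,0,0],[-0.5,8,-13.9,0,0,0],[-0.5,8,-13.9,0,0,0],[-0.5,8,-13.9,0,0,0]]'
python3 -c "
from h import *
show();F()"
python3 -m inch '[[0,0.5,-0.9,0,0,0],[0,1,-1.7,0,0,0],[0,1.5,-2.6,0,0,0],[0,1.5,-2.6,0,0,0]]'
python3 -c "
from h import *
show();F()"
```

```text
time: 7.65
tool_pos: [536.8, 31.9, 144.7]
tool_rot: [-0.367, 0.635, 0.589, -0.34]
force: [-0.6, 0.5, -2.3]
opening: 9.3
t 7.65 p [536.8  31.9 144.7] yaw -4.31 tilt 29.97 F [-0.6  0.5 -2.3] T [ 0.    0.66 -0.  ] open 9.3 q [ 0.11 -0.06 -0.74  0.37 -0.09  0.16]
eye edge in stud frame [-11.9   1.   11.2]
time: 8.05
tool_pos: [539.9, 31.7, 144.8]
tool_rot: [-0.367, 0.635, 0.589, -0.34]
force: [-0.2, 0.1, -1.8]
opening: 9.5
t 8.05 p [539.9  31.7 144.8] yaw -4.31 tilt 29.97 F [-0.2  0.1 -1.8] T [ 0.06  0.68 -0.06] open 9.5 q [ 0.11 -0.05 -0.74  0.37 -0.09  0.16]
eye edge in stud frame [-8.7  1.  11.2]
```

```bash

python3 -m inch '[[0,0.5,-0.9,0,0,0],[0,0.5,-0.9,0,0,0]]'
python3 -m inch '[[0,0.5,-0.9,0,0,0],[0,0.5,-0.9,0,0,0]]'
python3 -c "
from h import *
show();F()"
python3 -m inch '[[0,0.25,-0.45,0,0,0],[0,0.25,-0.45,0,0,0]]'
python3 -c "
from h import *
show();F()"
```

```text
time: 8.25
tool_pos: [541.1, 31.6, 144.9]
tool_rot: [-0.367, 0.635, 0.589, -0.34]
force: [0.3, -0.9, -1.6]
opening: 8.9
time: 8.45
tool_pos: [542.3, 31.5, 145.0]
tool_rot: [-0.367, 0.635, 0.589, -0.34]
force: [-0.6, -0.4, -2.1]
opening: 9.4
t 8.45 p [542.3  31.5 145. ] yaw -4.32 tilt 29.99 F [-0.6 -0.4 -2.1] T [ 0.01  0.66 -0.04] open 9.4 q [ 0.11 -0.04 -0.73  0.37 -0.09  0.16]
eye edge in stud frame [-6.4  1.  11.4]
time: 8.65
tool_pos: [542.7, 31.5, 144.9]
tool_rot: [-0.367, 0.635, 0.589, -0.34]
force: [-0.8, 0.4, -2.6]
opening: 9.3
t 8.65 p [542.7  31.5 144.9] yaw -4.31 tilt 29.98 F [-0.8  0.4 -2.6] T [ 0.09  0.86 -0.01] open 9.3 q [ 0.11 -0.04 -0.73  0.37 -0.09  0.16]
eye edge in stud frame [-6.   1.  11.3]
```

```bash

python3 -m inch '[[0,0.25,-0.45,0,0,0],[0,0.25,-0.45,0,0,0]]'
python3 -c "
from h import *
show();F()"
python3 -m inch '[[0,0.25,-0.45,0,0,0],[0,0.25,-0.45,0,0,0]]'
python3 -c "
from h import *
show();F()"
```

```text
time: 8.85
tool_pos: [543.1, 31.4, 144.7]
tool_rot: [-0.367, 0.635, 0.589, -0.34]
force: [-1.9, 0.9, -1.4]
opening: 9.5
t 8.85 p [543.1  31.4 144.7] yaw -4.31 tilt 29.95 F [-1.9  0.9 -1.4] T [0.11 1.08 0.01] open 9.5 q [ 0.11 -0.04 -0.73  0.37 -0.09  0.16]
eye edge in stud frame [-5.6  1.  11.2]
time: 9.05
tool_pos: [543.4, 31.4, 144.5]
tool_rot: [-0.367, 0.635, 0.589, -0.34]
force: [-3.1, 1.5, -1.0]
opening: 9.3
t 9.05 p [543.4  31.4 144.5] yaw -4.31 tilt 29.92 F [-3.1  1.5 -1. ] T [ 0.17  1.39 -0.02] open 9.3 q [ 0.11 -0.04 -0.73  0.37 -0.09  0.16]
eye edge in stud frame [-5.4  1.  11. ]
```

Contact with the stem is felt at estimated edge x = -6.1, where it is truly -7. So the fitted edge should read about -8. I work out the levelling path.

```bash

python3 - <<'E'
from h import *
np.set_printoptions(suppress=True,precision=3)
for x,z,t in [(-8,11,30),(-8,10.5,27),(-8,10,24),(-8,9,21),(-8,8.5,18),(-8,8,15),(-8,7,12),(-8,6,9),(-8,6,9)]: print(row(tcp(x,z,t,1),-4.4,t).round(3).tolist())
E
```

```text
[-0.097, -1.428, 2.326, -0.001, 0.001, 0.0]
[-0.1, 3.408, 1.365, 0.051, 0.001, 0.0]
[-0.103, 8.301, 0.636, 0.103, 0.001, 0.0]
[-0.106, 13.674, 0.391, 0.156, 0.001, 0.0]
[-0.109, 18.645, 0.134, 0.208, 0.001, 0.0]
[-0.111, 23.637, 0.115, 0.26, 0.001, 0.0]
[-0.113, 29.07, 0.584, 0.313, 0.001, 0.0]
[-0.114, 34.498, 1.292, 0.365, 0.001, 0.0]
[-0.114, 34.498, 1.292, 0.365, 0.001, 0.0]
```

```bash

python3 -m inch '[[-0.1,-1.4,2.3,0,0,0],[-0.1,3.4,1.4,0.051,0,0],[-0.1,8.3,0.6,0.103,0,0],[-0.1,13.7,0.4,0.156,0,0],[-0.1,18.6,0.1,0.208,0,0]]'
python3 -c "
from h import *
show();F()
for x,z,t in [(-8,8,15),(-8,7,12),(-8,6,9)]: print(row(tcp(x,z,t,1),-4.4,t).round(3).tolist())"
```

```text
time: 9.55
tool_pos: [552.9, 30.6, 128.6]
tool_rot: [-0.431, 0.593, 0.55, -0.4]
force: [-0.4, 1.0, -2.5]
opening: 8.9
t 9.55 p [552.9  30.6 128.6] yaw -4.32 tilt 17.94 F [-0.4  1.  -2.5] T [ 0.07  0.38 -0.01] open 8.9 q [ 0.08  0.12 -0.5   0.64 -0.05  0.15]
eye edge in stud frame [-7.7  0.9  8.9]
[-0.017, 5.049, -0.621, 0.051, 0.001, 0.0]
[-0.019, 10.461, -1.29, 0.104, 0.001, 0.0]
[-0.02, 15.918, -1.724, 0.156, 0.001, 0.0]
```

```bash

python3 -m inch '[[0,5,-0.6,0.051,0,0],[0,10.5,-1.3,0.104,0,0],[0,15.9,-1.7,0.156,0,0],[0,15.9,-1.7,0.156,0,0]]'
python3 - <<'E'
from h import *
show();F()
for x,z,t in [(-8,5,7.5),(-8,5,6),(-8,4.5,5),(-8,4,4),(-8,3,3),(-8,2,2)]: print(row(tcp(x,z,t,1),-4.4,t).round(3).tolist())
im=grab("scene"); cv2.imwrite("pics/s3.png",cv2.resize(im["frame"][165:275,300:420],None,fx=5,fy=5,interpolation=2))
E
```

```text
time: 9.95
tool_pos: [560.4, 30.0, 113.5]
tool_rot: [-0.477, 0.557, 0.517, -0.442]
force: [-0.5, -0.2, -1.4]
opening: 9.3
t 9.95 p [560.4  30.  113.5] yaw -4.34 tilt 8.94 F [-0.5 -0.2 -1.4] T [-0.    0.25  0.01] open 9.3 q [ 0.07  0.27 -0.31  0.84 -0.02  0.14]
eye edge in stud frame [-7.   0.9  5.6]
[0.024, 2.548, 0.465, 0.025, 0.001, -0.0]
[0.023, 4.758, -0.11, 0.051, 0.001, -0.0]
[0.024, 6.733, -0.384, 0.069, 0.001, -0.0]
[0.024, 8.714, -0.633, 0.086, 0.001, -0.0]
[0.024, 11.194, -0.777, 0.104, 0.001, -0.0]
[0.025, 13.679, -0.895, 0.121, 0.001, -0.0]
```

View pics/s3.png

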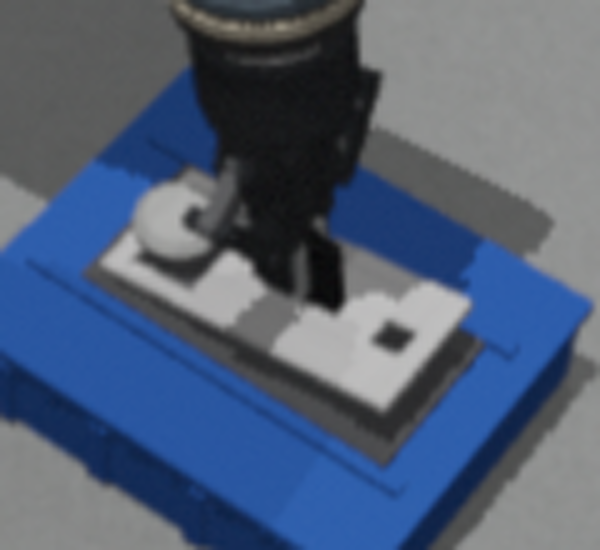

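The crop shows the nose under the head at (175,220) and the hole at (392,335), still above the pin. I lower on gently.

```bash

python3 -m inch '[[0,2.5,0.5,0.025,0,0],[0,4.8,0.1,0.051,0,0],[0,6.7,-0.1,0.069,0,0],[0,6.7,-0.2,0.069,0,0]]'
python3 -c "
from h import *
show();F()
for x,z,t in [(-8,4,4),(-8,3,3),(-8,2,2),(-8,1,1),(-8,0,0)]: print(row(tcp(x,z,t,1),-4.4,t).round(3).tolist())"
```

```text
time: 10.4
tool_pos: [561.4, 29.9, 106.9]
tool_rot: [-0.495, 0.541, 0.501, -0.459]
force: [-0.5, 0.6, -2.1]
opening: 9.3
t 10.40 p [561.4  29.9 106.9] yaw -4.33 tilt 5.05 F [-0.5  0.6 -2.1] T [ 0.01  0.1  -0.  ] open 9.3 q [ 0.06  0.33 -0.24  0.92 -0.01  0.14]
eye edge in stud frame [-8.4  0.9  4.4]
[0.03, 2.013, -0.778, 0.018, 0.001, -0.0]
[0.031, 4.478, -1.09, 0.036, 0.001, -0.0]
[0.032, 6.95, -1.376, 0.053, 0.001, -0.0]
[0.032, 9.428, -1.637, 0.071, 0.001, -0.0]
[0.033, 11.912, -1.872, 0.088, 0.001, -0.0]
```

```bash

python3 -m inch '[[0,1,-0.5,0.009,0,0],[0,2,-0.8,0.018,0,0],[0,3.2,-1,0.027,0,0],[0,3.2,-1,0.027,0,0]]'
python3 -c "
from h import *
show();F()"
python3 -m inch '[[0,1.2,-0.2,0.009,0,0],[0,2.4,-0.3,0.018,0,0],[0,2.4,-0.3,0.018,0,0]]'
python3 -c "
from h import *
show();F()
for x,z,t in [(-8,1.5,1.5),(-8,1,1),(-8,.5,.5),(-8,0,0)]: print(row(tcp(x,z,t,1),-4.4,t).round(3).tolist())"
```

```text
time: 10.8
tool_pos: [562.8, 29.8, 103.6]
tool_rot: [-0.502, 0.534, 0.495, -0.466]
force: [-0.1, 0.8, -2.0]
opening: 9.0
t 10.80 p [562.8  29.8 103.6] yaw -4.33 tilt 3.47 F [-0.1  0.8 -2. ] T [-0.    0.08  0.03] open 9.0 q [ 0.06  0.35 -0.2   0.95 -0.01  0.13]
eye edge in stud frame [-7.9  0.9  3.4]
time: 11.1
tool_pos: [563.3, 29.7, 101.0]
tool_rot: [-0.507, 0.529, 0.491, -0.471]
force: [0.2, 0.1, -1.8]
opening: 9.3
t 11.10 p [563.3  29.7 101. ] yaw -4.34 tilt 2.40 F [ 0.2  0.1 -1.8] T [ 0.06  0.04 -0.03] open 9.3 q [ 0.06  0.37 -0.18  0.97 -0.01  0.13]
eye edge in stud frame [-7.9  0.9  2.3]
[0.042, 2.136, -0.278, 0.016, 0.001, -0.0]
[0.042, 3.369, -0.462, 0.024, 0.001, -0.001]
[0.043, 4.603, -0.64, 0.033, 0.001, -0.001]
[0.043, 5.839, -0.812, 0.042, 0.001, -0.001]
```

The hole is now about 8 mm above the rail with no contact force, so the pin is inside it. I finish lowering.

```bash

python3 -m inch '[[0,1.1,-0.1,0.008,0,0],[0,2.2,-0.2,0.016,0,0],[0,3.4,-0.4,0.024,0,0],[0,3.4,-0.4,0.024,0,0]]'
python3 -c "
from h import *
show();F()"
python3 -m inch '[[0,0.6,-0.1,0.008,0,0],[0,1.2,-0.2,0.016,0,0],[0,1.2,-0.2,0.016,0,0]]'
python3 -c "
from h import *
show();F()
for x,z,t in [(-8,0,0)]: print(row(tcp(x,z,t,1),-4.4,t).round(3).tolist())"
```

```text
time: 11.5
tool_pos: [563.9, 29.7, 97.3]
tool_rot: [-0.514, 0.523, 0.485, -0.477]
force: [0.4, 0.1, -2.4]
opening: 9.3
t 11.50 p [563.9  29.7  97.3] yaw -4.34 tilt 0.98 F [ 0.4  0.1 -2.4] T [0.05 0.02 0.05] open 9.3 q [ 0.05  0.4  -0.16  1.   -0.    0.13]
eye edge in stud frame [-8.   0.8  0.7]
time: 11.8
tool_pos: [564.2, 29.6, 96.0]
tool_rot: [-0.518, 0.519, 0.481, -0.481]
force: [-0.0, 0.9, -1.0]
opening: 9.4
t 11.80 p [564.2  29.6  96. ] yaw -4.34 tilt 0.03 F [-0.   0.9 -1. ] T [ 0.03 -0.01 -0.03] open 9.4 q [ 0.05  0.41 -0.14  1.02 -0.    0.13]
eye edge in stud frame [-8.1  0.8  0.8]
[0.069, 0.794, -0.105, 0.0, 0.001, -0.001]
```

Level, and still 0.8 mm up. I lower until contact is felt.

```bash

python3 -m inch '[[0,0.6,0,0,0,0],[0,0.6,0,0,0,0]]'
python3 -m inch '[[0,0.5,0,0,0,0],[0,0.5,0,0,0,0]]'
python3 -m inch '[[0,0.4,0,0,0,0],[0,0.4,0,0,0,0]]'
python3 -c "
from h import *
show();F()"
```

```text
time: 12.0
tool_pos: [564.3, 29.7, 95.4]
tool_rot: [-0.518, 0.519, 0.481, -0.481]
force: [0.2, 0.2, -0.4]
opening: 9.2
time: 12.2
tool_pos: [564.4, 29.6, 95.2]
tool_rot: [-0.518, 0.519, 0.481, -0.481]
force: [-0.7, -0.0, 4.1]
opening: 9.6
time: 12.4
tool_pos: [564.4, 29.6, 95.2]
tool_rot: [-0.518, 0.519, 0.481, -0.48]
force: [-2.4, 0.0, 5.8]
opening: 9.3
t 12.40 p [564.4  29.6  95.2] yaw -4.35 tilt 0.08 F [-2.4  0.   5.8] T [-0.01  0.75  0.04] open 9.3 q [ 0.05  0.41 -0.14  1.02 -0.    0.13]
eye edge in stud frame [-8.   0.8 -0.1]
```

Seated: contact is felt at eye-edge height -0.1 mm, level. I release, back off straight up and look.

```bash

python3 -m inch '[[0,-0.4,0,0,0,0],[0,-0.4,0,0,0,0],[0,-0.4,0,0,0,0],[0,-0.4,0,0,0,0],[0,-0.4,0,0,0,0]]' 45
python3 -m inch '[[0,-8,0,0,0,0],[0,-25,0,0,0,0],[0,-50,0,0,0,0],[0,-90,0,0,0,0],[0,-125,0,0,0,0],[0,-125,0,0,0,0],[0,-125,0,0,0,0]]'
python3 - <<'E'
from h import *
show()
im=grab("wrist"); np.save("pics/w3.npy",im,allow_pickle=True); cv2.imwrite("pics/w3.png",im["frame"])
s=grab("scene"); np.save("pics/s4.npy",s,allow_pickle=True); cv2.imwrite("pics/s4.png",cv2.resize(s["frame"][165:275,285:420],None,fx=5,fy=5,interpolation=2))
t=grab("top"); np.save("pics/t4.npy",t,allow_pickle=True)
P=cloud(im); print(np.isfinite(P).mean())
E
```

```text
time: 12.9
tool_pos: [564.4, 29.6, 95.6]
tool_rot: [-0.518, 0.519, 0.481, -0.48]
force: [-0.7, 0.5, -0.7]
opening: 44.8
time: 13.6
tool_pos: [564.6, 29.8, 221.6]
tool_rot: [-0.518, 0.52, 0.481, -0.48]
force: [0.0, 0.6, -0.2]
opening: 45.5
t 13.60 p [564.6  29.8 221.6] yaw -4.35 tilt 0.19 F [ 0.   0.6 -0.2] T [-0.01  0.01  0.01] open 45.5 q [ 0.05  0.35  0.1   1.31 -0.    0.13]
0.99596875
```

View pics/w3.png

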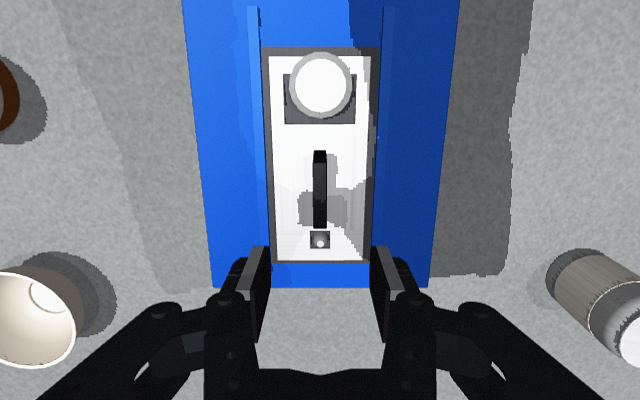

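View pics/s4.png

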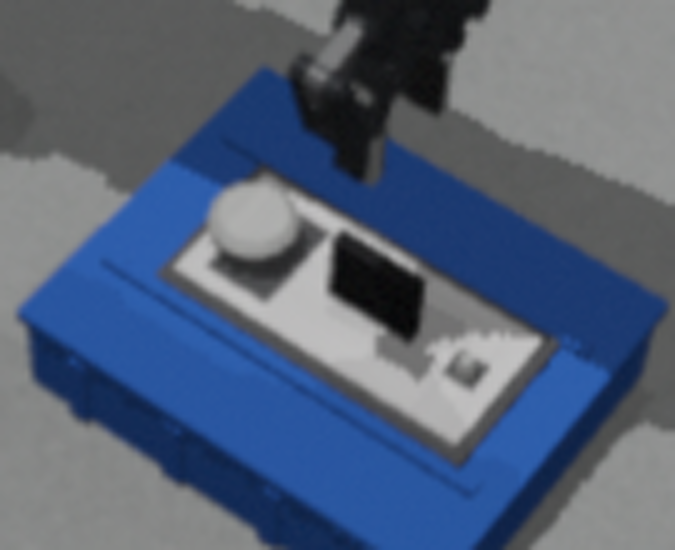

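Both views show the handle flat on the rail, with the nose under the head (wrist (320,85)) and the pin standing inside the hole (320,241). Last comes a numeric flatness check, and a check that the bystanders are unmoved.

```bash
python3 - <<'E'
from h import *
im=np.load("pics/w3.npy",allow_pickle=True).item(); P=cloud(im); Y=Ro.from_euler("z",YAW,degrees=True).as_matrix()
g=cv2.cvtColor(im["frame"],cv2.COLOR_BGR2GRAY)
L=(P.reshape(-1,3)-STUD)@Y
for n,a,b in[("front",0,0)]: pass
c=onplane(im,[(269,56),(371,56),(368,261),(276,261)],75); print(((c-STUD)@Y).round(1).tolist())
for u,v in[(278,65),(362,65),(290,140),(350,140),(290,250),(350,250),(272,54),(266,150),(374,150)]: print((u,v),np.nanmedian(P[v-2:v+3,u-2:u+3].reshape(-1,3),axis=0).round(1))
a=np.load("pics/top0.npy",allow_pickle=True).item()["frame"]; b=np.load("pics/t4.npy",allow_pickle=True).item()["frame"]
for n,(x,y) in dict(tin=(250,112),jar=(449,198),bowl=(443,128)).items():
    print(n,cv2.phaseCorrelate(*[np.float32(cv2.cvtColor(f,cv2.COLOR_BGR2GRAY)[y-22:y+23,x-22:x+23]) for f in(a,b)]))
show(); job.sign_off()
E
```

```text
[[-20.2, -36.8, 5.0], [-20.3, 39.2, 5.0], [151.4, 44.6, 5.0], [151.5, -38.0, 5.0]]
(278, 65) [472.9   5.4  75.5]
(362, 65) [477.6  68.2  75.3]
(290, 140) [529.7   8.5  74.8]
(350, 140) [533.1  56.6  75. ]
(290, 250) [627.3  -1.4  75. ]
(350, 250) [631.3  51.8  75.5]
(272, 54) [464.5   1.3  70.3]
(266, 150) [537.2 -12.4  69.7]
(374, 150) [544.   76.   69.9]
tin ((0.5523474800020338, 0.5366337958531417), 1.0089352595953294)
jar ((0.4889293258902896, 0.49265409601663634), 0.9902854050530328)
bowl ((0.48561649763675874, 0.5077781293457555), 0.9952134671623324)
t 13.75 p [563.6  29.7 219.7] yaw -4.34 tilt -0.01 F [-0.8  0.1 -0.1] T [0.05 0.   0.04] open 44.7 q [ 0.05  0.35  0.1   1.31 -0.    0.13]
the job is handed in; nothing more can be done
```

The handle is fitted to the rail and the job is handed in, at 13.75 s of the 51 s allowed.

**How it went:** I gripped the larger grey handle and tilted its nose 30° down past the stud head. I then drew it back until I felt the stem (about 3 N), backed off 2 mm, and levelled it so the hole dropped over the pin. It met no resistance going down, and I stopped on the rail at about 6 N. I let go and lifted clear.

**Last checks:**
- **Flatness:** the plate's top reads 74.8–75.5 mm at six points, against 75 mm expected when flat on the rail.
- **Fit:** the pin is visible inside the hole and the nose is under the head. The stem contact put the stud about 1 mm further back than the camera had.
- **Jar, tin and bowl:** unmoved between the first and last top views. All three gave the same half-pixel reading, which I took as an artefact of the comparison.
- **Robot:** it is touching nothing, with force back near zero.

**One disagreement:** the two tail corners I picked by eye in the last wrist picture gave a plate width of 83 mm instead of 76. I put this down to taking the dark rail's edge for the plate's; the height readings and the other view did not support it.

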